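Unpack a plant pot for painting

TASK

Swing both long top flaps of the cardboard carton right back, well past upright, so that they stay open. Then lift the empty clay pot out of the carton and stand it upright in the middle of the painting turntable, setting it down gently and letting go. Leave the jar and the bottle standing in the carton, and leave the brush tin and the paint jar on the table undisturbed.

Things in the scene. Friction and masses are not known exactly. Their poses are not given: they have to be found in the camera images.
- carton: Brown cardboard carton, fixed, outside 250 mm (its x) by 190 mm (its y) by 120 mm high, walls and floor 5 mm. Origin: centre of the underside; z up. Its end flaps are already folded down outside its short ends; its two long flaps are hinged on top of the long walls. Pot, jar and bottle stand in it in a row along its x, about 78 mm apart, in any order.
- flap_a (a joint): Angle of the long cardboard flap on the carton's +y wall, rad: 0 = shut (level, pointing inwards), 1.57 = upright, 2.6 = its stop, folded outwards. It starts ajar and its stiff crease stays where it is left. 244 mm long along the hinge, 80 mm from hinge to free edge, 5 mm thick.
- flap_b (a joint): The same for the flap on the carton's -y wall (its mirror image).
- flap_a_hinge (a point): Middle of flap_a's crease: in the carton's frame x = 0, y = +92.5 mm, z = 120 mm. The crease runs along the carton's x.
- flap_b_hinge (a point): Middle of flap_b's crease: in the carton's frame x = 0, y = -92.5 mm, z = 120 mm.
- flap_a_edge (a point): Middle of flap_a's free edge, 80 mm from its crease.
- flap_b_edge (a point): Middle of flap_b's free edge, 80 mm from its crease.
- pot: Empty tapered terracotta plant pot, open at the top, 100 mm high; the straight rim band (the top 30 mm) is 64 mm across, below it the pot narrows from 56 to 46 mm at its foot. Wall 5 mm, 250 g. Origin: centre of its underside; z up. Starts upright on the carton's floor.
- jar: Closed squat green glass jar with a white cap, 54 mm across, 80 mm high. Origin: centre of its underside. Stands in the carton; stays there.
- bottle: Closed white bottle with a white cap, 52 mm across, 108 mm high. Origin: centre of its underside. Stands in the carton; stays there.
- wheel: Painting turntable, fixed: a bare metal disc 160 mm across on a dark foot, its flat top 45 mm above the table. Origin: centre of its underside.
- wheel_top (a point): Centre of the turntable's flat top, 45 mm above the table.
- brushes: Bystander: metal tin 66 mm across and 95 mm high with three paint brushes standing in it, 200 mm high in all, next to the turntable. Origin: centre of its underside.
- paint: Bystander: reddish-brown paint jar with a white cap, 56 mm across, 75 mm high, on the table. Origin: centre of its underside.

How it is judged (in metres and radians):
On the way, in this order (a step that is already met when the one before it is completed fails the run):
1. both long flaps are swung back past upright (beyond 1.75 rad, 100 degrees) while the pot still stands in the carton (value of joint each of flap_a, flap_b above 1.75 rad and z of pot in the frame of carton below 0.02 m), for 0.2 s.
2. the pot is lifted clear above the carton's rim (z of pot in the frame of carton above 0.12 m), for 0.05 s.
At the end, for the whole second after the job is handed in: Both long flaps are still open beyond 1.75 rad; the pot stands upright (within 0.08 rad) and at rest on the turntable's top, its centre within 25 mm of the turntable's centre; the jar and the bottle stand upright on the carton's floor (value of joint each of flap_a, flap_b above 1.75 rad and horizontal distance between pot and wheel_top below 0.025 m and z of pot in the frame of wheel between 0.04 and 0.05 m and angle between pot's own z axis and vertical below 0.08 rad and linear speed of pot below 0.02 m/s and x of jar in the frame of carton between -0.12 and 0.12 m and y of jar in the frame of carton between -0.09 and 0.09 m and z of each of jar, bottle in the frame of carton below 0.02 m and angle between each of jar, bottle's own z axis and vertical below 0.2 rad and x of bottle in the frame of carton between -0.12 and 0.12 m and y of bottle in the frame of carton between -0.09 and 0.09 m); the robot touches nothing.
It fails at once if the brush tin is moved more than 30 mm or tipped more than 0.3 rad (distance of brushes from where it was at the start of the episode above 0.03 m or angle between brushes's own z axis and vertical above 0.3 rad).
It fails at once if the paint jar on the table is moved more than 30 mm or tipped more than 0.3 rad (distance of paint from where it was at the start of the episode above 0.03 m or angle between paint's own z axis and vertical above 0.3 rad).
It fails at once if the jar in the carton is lifted or shoved more than 50 mm, or tipped more than 0.5 rad (distance of jar from where it was at the start of the episode above 0.05 m or angle between jar's own z axis and vertical above 0.5 rad).
It fails at once if the bottle in the carton is lifted or shoved more than 50 mm, or tipped more than 0.5 rad (distance of bottle from where it was at the start of the episode above 0.05 m or angle between bottle's own z axis and vertical above 0.5 rad).
It fails at once if the pot is banged onto the turntable (more than 60 N) (contact force between pot and wheel above 60 N).
It also fails if it takes over 67 s, if anything falls off the work surface, if the arm or the gripper's body presses on something with over 40 N, if the wrist force passes 120 N, or if a joint passes its speed limit or range.

ROBOT

A 6-joint arm with a two-finger parallel gripper is mounted at the origin on the work surface. World frame = base frame: x ahead of the robot, y to its left, z up, the work surface at z = 0. Lengths are in mm, angles in rad, forces in N, time in s.
With the tool pointing down it reaches from about 350 to 875 mm from the base axis. Payload 4.2 kg.
Tool frame: the origin (TCP) lies midway between the tips of the shut fingers; the grasp point (between the pads) lies 19 mm behind it (arm.tcp_to_grasp is the distance from the TCP to the grasp point, in mm); z points along the fingers, y is the line along which they close (so a half turn about z gives the same grasp; the last joint's range is limited). The gripper opens to 85 mm and grips with 20 to 120 N. Pads are 22 mm wide; open, the fingers measure 114 mm over their backs; the gripper's body (76 mm by 85 mm) begins 54 mm behind the grasp point. The pads swing forward as they close: fully open they stand 13 mm farther back than shut.
Start: joints at [1.582, 0.385, 0.008, 0, -1.194, -0.259], TCP at [153.263, 605.896, 231.312] pointing down, gripper open.
Joint ranges: [-3.14, 3.14], [-1.21, 2.06], [-1.07, 1.41], [-3.16, 2.05], [-2.99, -0.16], [-3.1, 3.1]. Speed limits (rad/s): [2.79, 2.79, 3.14, 3.14, 3.14, 3.14].

INTERFACE

Orientations are given as a unit quaternion [x, y, z, w].
In Python, from bench import arm, get_image gives the robot as it stands.
- The arm moves only by the tool drive_tool, never from a script. Its argument "deltas" is a list of rows, each a list of 2 entries, a list of its own where there are three numbers: the shift along the tool's x, y, z in cm, then the turn, a rotation vector about the tool's x, y, z in degrees. In form: [[[x, y, z], [ax, ay, az]], ...]. A call has 1 to 12 rows; each row shifts and turns the commanded pose from where the row before left it, along the tool's axes as they then stand; what a row does not reach is not made up. A row lasts 1/10 s, in which the tool goes at most 50 mm and 8.59 degrees, less where a joint would pass 70% of its speed; a pose out of reach is approached as far as the arm can. A call with a gripper value outside its range is refused whole. "claw" is the finger opening in cm, from 0 to 8.54, set as the call begins (left out, the last holds). The fingers move at their own pace and stop on an object; the grip force is fixed at half the most. Time passes only in rows, so rows that do not move let the fingers close. It gives the time, the measured TCP pose, the force, the opening and the grip force at its end, in the units of the state.
- arm.read_state(): the state, without advancing time (a new reading comes with each control period).
- get_image(name): name is "scene" or "side" or "wrist"; returns a dict with "img" (400x640x3 uint8, red, green, blue), "fx", "fy", "cx", "cy" (pixels), "D" ([k1, k2, p1, p2, k3] as OpenCV has them; the pictures are not rectified), "eye" and "orientation" of the camera in the world; the wrist camera has in their place "mount" (4x4, takes a point from camera to tool coordinates, whose origin is the TCP and whose axes are the flange's). Camera axes: x right, y down, z forward; pixel columns grow to the right and rows downward; lengths in mm; the calibration is good to about 2 mm. A picture is of the moment at which its call begins: read the wrist's pose just before it. There is no depth.
- arm.job_done(): hands the job in; it is judged then, once.
The state is a dict: "clock": time; "joints": joint angles; "joint_vel": joint speeds; "joint_efforts": joint torques, N m; "position": TCP position; "ee_rot": TCP orientation; "contact_force": force on the tool from outside, world axes, zero at the start; "wrist_torque": the same for the moment, N m; "gripper_width": finger opening in mm; "grasp_force": force on a finger pad.
Only numpy, scipy, OpenCV 4.12 (cv2) and the standard library are available. Lean on these libraries where they do the work, as an engineer would, in place of code of your own. Each camera call takes 0.05 s, during which the arm holds its last target. There are 200 camera calls.

## Working session

There is one attempt and no reset: what is moved stays moved. The work goes in short steps, Python scripts to look and compute and a tool call to move; the robot and the scene stay as the last step left them, time stands still between calls to the robot, and variables do not carry over. Pictures are saved under pics/ and viewed, at most 10 in all, crops included, and the job is handed in when it is done.

Besides the shell and the picture viewer there is one more tool, called as name(argument=value, ...) on one line, values as JSON. drive_tool: Moves the arm, as the interface text tells. Its arguments: {"type":"object","properties":{"deltas":{"type":"array"},"claw":{"type":"number"}},"required":["deltas"]}

```bash
mkdir -p pics; ls
python3 - <<'E'
from bench import arm,get_image
import cv2,json,pickle
s=arm.read_state(); print(s)
for n in ("scene","side","wrist"):
    d=get_image(n); cv2.imwrite(f"pics/{n}0.png",d["img"][:,:,::-1]); pickle.dump(d,open(f"{n}0.pkl","wb"))
    print(n,{k:v for k,v in d.items() if k!="img"})
E
```

```text
pics
{'clock': 0.0, 'joints': array([ 1.58161019e+00,  3.85572635e-01,  6.62331666e-03, -5.06702695e-04,
       -1.19396756e+00, -2.58582905e-01]), 'joint_vel': array([ 0.00092923,  0.00048238,  0.00036692, -0.00110316,  0.00096447,
       -0.00215554]), 'joint_efforts': array([-5.06738979e-04, -3.92285299e+01,  1.88403815e+01,  4.18626264e+00,
       -4.56544323e-03, -3.11189048e-06]), 'position': array([153.12253932, 605.35801351, 230.20973367]), 'ee_rot': array([ 9.92323982e-01, -1.23660566e-01, -9.09572970e-05,  1.08229456e-03]), 'contact_force': array([ 0.47693631, -0.53954455, -0.60406577]), 'wrist_torque': array([-0.0507343 , -0.02870052,  0.01830679]), 'grasp_force': 0.0, 'gripper_width': 85.2174690316222}
scene {'fx': 515.7887671468638, 'fy': 515.7887671468638, 'cx': 306.4907461479836, 'cy': 201.42100825031093, 'D': array([-0.11498328,  0.        ,  0.        ,  0.        ,  0.        ]), 'eye': array([1195.41875914, -466.98377589, 1136.90389399]), 'orientation': array([ 0.84317556,  0.42852513, -0.14317034, -0.29141628])}
side {'fx': 416.04098096638177, 'fy': 416.04098096638177, 'cx': 316.39691277271106, 'cy': 207.17774379106535, 'D': array([-0.10981429,  0.        ,  0.        ,  0.        ,  0.        ]), 'eye': array([ 346.46234302, -604.01505868,  713.37579525]), 'orientation': array([ 0.90691345, -0.1680383 ,  0.05891628, -0.38183766])}
wrist {'fx': 317.10245788049133, 'fy': 317.10245788049133, 'cx': 320.46856220815397, 'cy': 197.90892257807184, 'D': array([0.00784591, 0.        , 0.        , 0.        , 0.        ]), 'mount': array([[-5.49098514e-04, -9.56800775e-01, -2.90743830e-01,
         7.44267818e+01],
       [ 9.99999694e-01, -6.87396331e-04,  3.73534999e-04,
        -3.59199849e-01],
       [-5.57254819e-04, -2.90743536e-01,  9.56800860e-01,
        -1.43361920e+02],
       [ 0.00000000e+00,  0.00000000e+00,  0.00000000e+00,
         1.00000000e+00]])}
```

View pics/scene0.png

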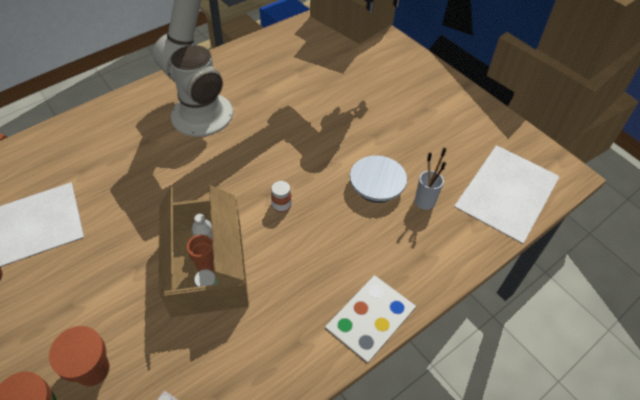

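View pics/side0.png

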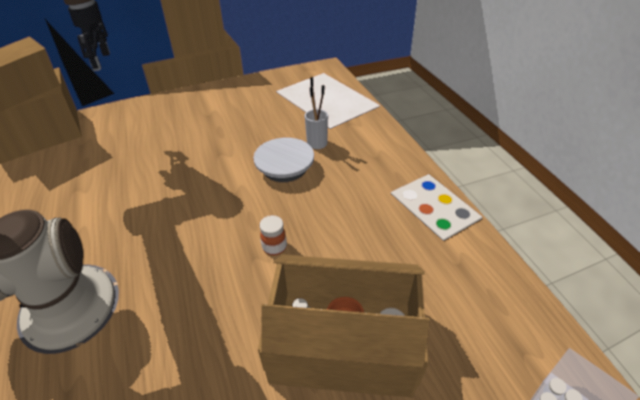

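The scene shows the carton around (205,250), with the bottle (200,222), pot (200,250) and jar (205,280) in a row. The turntable is at (378,178), the tin at (428,190) and the paint at (281,195). I'll zoom in to get the carton corners and flap edges.

Run:
```python
import cv2,numpy as np
a=cv2.imread("pics/scene0.png")[175:319,150:256]; b=cv2.imread("pics/side0.png")[235:400,250:440]
A=cv2.resize(a,None,fx=4,fy=4,interpolation=cv2.INTER_CUBIC); B=cv2.resize(b,None,fx=2,fy=2,interpolation=cv2.INTER_CUBIC)
m=np.zeros((600,800,3),np.uint8); m[:A.shape[0],:424]=A; B=B[:,:376]; m[:B.shape[0],424:424+B.shape[1]]=B
m=cv2.convertScaleAbs(m,alpha=1.5)
cv2.imwrite("pics/m1.png",m)
```

```text
(no output)
```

View pics/m1.png

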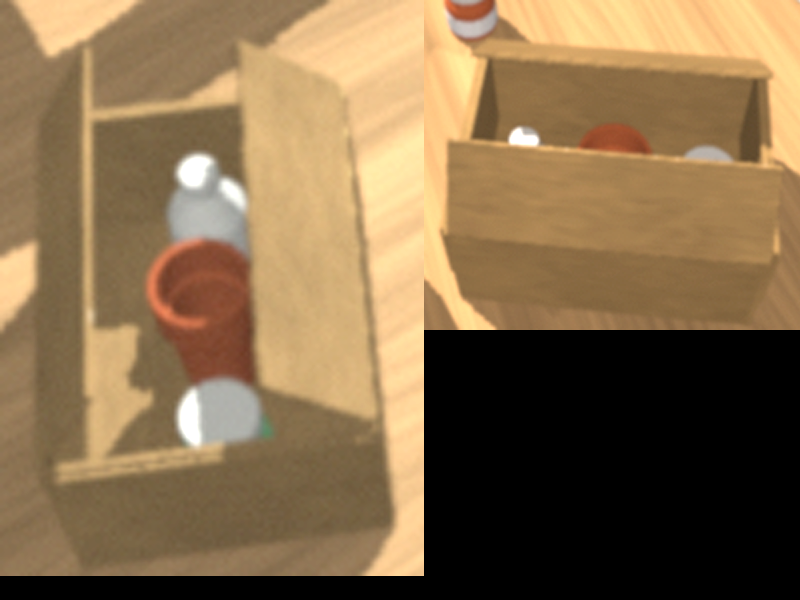

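```bash
cat > h.py <<'E'
import numpy as np,cv2,pickle
from scipy.spatial.transform import Rotation as R
from scipy.optimize import least_squares
def K(d): return np.array([[d["fx"],0,d["cx"]],[0,d["fy"],d["cy"]],[0,0,1.]])
def proj(d,P):
    Rm=R.from_quat(d["orientation"]).as_matrix().T
    return cv2.projectPoints(np.atleast_2d(P).astype(float),cv2.Rodrigues(Rm)[0],-Rm@d["eye"],K(d),d["D"])[0][:,0]
def back(d,uv,z):
    p=cv2.undistortPoints(np.array([[uv]],float),K(d),d["D"])[0,0]
    v=R.from_quat(d["orientation"]).apply([p[0],p[1],1]); return d["eye"]+v*(z-d["eye"][2])/v[2]
sc=pickle.load(open("scene0.pkl","rb")); sd=pickle.load(open("side0.pkl","rb"))
def model(p,pts):
    x,y,th,a,b=p; c,s=np.cos(th),np.sin(th); o=[]
    for k,sx in pts:
        if k=="ah": q=[sx*122,92.5,120]
        if k=="bh": q=[sx*122,-92.5,120]
        if k=="ae": q=[sx*122,92.5-80*np.cos(a),120+80*np.sin(a)]
        if k=="be": q=[sx*122,-92.5+80*np.cos(b),120+80*np.sin(b)]
        if k=="fb": q=[sx[0],sx[1],0]
        o.append([x+c*q[0]-s*q[1],y+s*q[0]+c*q[1],q[2]])
    return np.array(o)
E
python3 - <<'E'
from h import *
f=lambda u,v:[150+u/4,175+v/4]
g=lambda u,v:[250+(u-424)/2,235+v/2]
S=[("ae",-1,f(240,42)),("ae",1,f(255,387)),("ah",-1,f(345,95)),("ah",1,f(379,425)),("be",-1,f(86,45)),("be",1,f(90,462)),("bh",-1,f(40,120)),("bh",1,f(40,468)),("fb",(130,-95),f(85,568)),("fb",(130,95),f(392,525))]
D=[("be",-1,g(449,141)),("be",1,g(781,168)),("bh",-1,g(445,236)),("bh",1,g(776,264)),("ae",-1,g(478,48)),("ae",1,g(772,74))]
def res(p): return np.r_[(proj(sc,model(p,[q[:2] for q in S]))-[q[2] for q in S]).ravel(),(proj(sd,model(p,[q[:2] for q in D]))-[q[2] for q in D]).ravel()]
r=least_squares(res,[500,0,0,1,1],loss="soft_l1"); print(r.x.round(3)); print(res(r.x).reshape(-1,2).round(1).tolist())
x,y,th=r.x[:3]
for n,uv,z in (("pot",f(203,284),105),("bottle",f(198,165),113),("jar",f(219,413),85),("wheel",(378,178),45),("brush base",(428,190),50),("paint",(281,187),75)):
    P=back(sc,uv,z); d=P[:2]-[x,y]; c,s=np.cos(th),np.sin(th); print(n,P.round(1),"carton",(c*d[0]+s*d[1]).round(1),(-s*d[0]+c*d[1]).round(1))
# ellipse of wheel
im=sc["img"].astype(int); m=((im[:,:,2]>im[:,:,0]+8)&(im[:,:,2]>120)).astype(np.uint8); m[:, :345]=0;m[:,412:]=0;m[:150]=0;m[210:]=0
c=max(cv2.findContours(m,0,1)[0],key=cv2.contourArea); e=cv2.fitEllipse(c); print(e); print(back(sc,e[0],45), [back(sd,(284,157),45)])
w=back(sc,e[0],45); t=np.linspace(0,6.28,9); 
C=proj(sc,[w+[80*np.cos(q),80*np.sin(q),0] for q in t]); print(C.min(0),C.max(0),c[:,0].min(0),c[:,0].max(0))
E
```

```text
[ 517.597  -63.506  -69.387 -453.004  198.154]
[[58.7, -8.0], [86.1, -22.9], [54.9, -39.0], [80.6, -50.8], [24.4, 4.5], [47.5, -23.2], [64.0, -26.9], [91.4, -38.8], [83.9, -35.3], [77.7, -47.2], [-17.7, -0.9], [-42.9, -26.2], [-15.8, -90.8], [-47.8, -115.5], [-27.1, -28.4], [-58.3, -50.3]]
pot [ 513.8 -268.6  105. ] carton 51.6 -198.6
bottle [ 440.6 -229.8  113. ] carton -29.4 -180.9
jar [ 584.4 -301.2   85. ] carton 128.3 -211.0
wheel [566.1 254.   45. ] carton -38.7 318.8
brush base [682.4 334.2  50. ] carton 51.7 427.4
paint [455.3   3.   75. ] carton -77.9 47.3
((377.87835693359375, 177.69781494140625), (41.71287536621094, 54.65487289428711), 98.69853210449219)
[565.06623002 254.41512063  45.        ] [array([557.21102208, 244.31641478,  45.        ])]
[349.42882199 156.92436095] [406.45823784 199.95504342] [351 157] [405 199]
```

Run:
```python
from h import *
f=lambda u,v:[150+u/4,175+v/4]
g=lambda u,v:[250+(u-424)/2,235+v/2]
S=[("ae",-1,f(240,42)),("ae",1,f(255,387)),("ah",-1,f(345,95)),("ah",1,f(379,425)),("be",-1,f(86,45)),("be",1,f(90,462)),("bh",-1,f(40,120)),("bh",1,f(40,468)),("fb",(130,-95),f(85,568)),("fb",(130,95),f(392,525))]
D=[("be",-1,g(449,141)),("be",1,g(781,168)),("bh",-1,g(445,236)),("bh",1,g(776,264)),("ae",-1,g(478,48)),("ae",1,g(772,74))]
def res(p): return np.r_[(proj(sc,model(p,[q[:2] for q in S]))-[q[2] for q in S]).ravel(),(proj(sd,model(p,[q[:2] for q in D]))-[q[2] for q in D]).ravel()]
r=least_squares(res,[515,-265,-.45,1,1],loss="soft_l1"); print(r.x.round(3)); print(res(r.x).reshape(-1,2).round(1).tolist())
x,y,th=r.x[:3]
for n,uv,z in (("pot",f(203,284),105),("bottle",f(198,165),113),("jar",f(219,413),85)):
    P=back(sc,uv,z); d=P[:2]-[x,y]; c,s=np.cos(th),np.sin(th); print(n,P.round(1),"carton",(c*d[0]+s*d[1]).round(1),(-s*d[0]+c*d[1]).round(1))
P=model(r.x,[("ah",0),("ae",0),("bh",0),("be",0)]);print(P.round(0))
```

```text
[ 5.09859e+02 -2.69481e+02 -4.74000e-01  8.20000e-01  1.02500e+00]
[[-1.1, -0.9], [0.3, -0.4], [-2.4, -1.8], [-2.8, 0.2], [-0.1, 0.1], [-1.0, -16.1], [0.1, 0.8], [-0.9, 0.1], [-2.1, 1.8], [-0.1, 2.2], [-0.3, -2.6], [1.8, -1.7], [1.5, -2.8], [-2.4, -1.6], [-3.0, 0.8], [1.4, -0.5]]
pot [ 513.8 -268.6  105. ] carton 3.2 2.6
bottle [ 440.6 -229.8  113. ] carton -79.7 3.7
jar [ 584.4 -301.2   85. ] carton 80.8 5.8
[[ 552. -187.  120.]
 [ 527. -236.  179.]
 [ 468. -352.  120.]
 [ 487. -315.  188.]]
```

drive_tool(deltas=[[[0,0,-2],[0,0,6.5]],[[0,0,-2],[0,0,6.5]],[[0,0,0],[0,0,0]]], claw=0)

```text
clock: 0.45
position: [153.6, 607.2, 274.2]
ee_rot: [0.972, -0.235, -0.0, -0.003]
contact_force: [-0.6, -0.0, -0.0]
gripper_width: 44.0
grasp_force: 0.0
```

drive_tool(deltas=[[[2,0.9,0],[0,0,0]],[[4,1.8,0],[0,0,0]],[[4,1.8,0],[0,0,0]],[[4,1.8,0],[0,0,0]],[[4,1.8,0],[0,0,0]],[[4,1.8,0],[0,0,0]],[[4,1.8,0],[0,0,0]],[[4,1.8,0],[0,0,0]],[[4,1.8,0],[0,0,0]],[[4,1.8,0],[0,0,0]],[[4,1.8,0],[0,0,0]],[[4,1.8,0],[0,0,0]]])

```text
clock: 1.65
position: [468.2, 209.8, 270.5]
ee_rot: [0.972, -0.234, -0.0, 0.0]
contact_force: [0.3, 0.2, 0.3]
gripper_width: -0.2
grasp_force: 0.0
```

drive_tool(deltas=[[[2.1,3.4,0],[0,0,0]],[[2.1,3.4,0],[0,0,0]],[[2.1,3.4,0],[0,0,0]],[[2.1,3.4,0],[0,0,0]],[[2.1,3.4,0],[0,0,0]],[[2.1,3.4,0],[0,0,0]],[[2.1,3.4,0],[0,0,0]],[[2.1,3.4,0],[0,0,0]],[[2.1,3.4,0],[0,0,0]],[[2.1,3.4,0],[0,0,0]],[[2.1,3.4,0],[0,0,0]],[[2.1,3.3,0],[0,0,0]]])

```text
clock: 2.85
position: [505.3, -267.1, 270.2]
ee_rot: [0.972, -0.234, -0.001, -0.0]
contact_force: [1.5, 0.7, -0.2]
gripper_width: -0.1
grasp_force: 0.0
```

Run:
```python
from bench import arm,get_image
import cv2,pickle
s=arm.read_state(); print(s["position"],s["joints"].round(2))
d=get_image("wrist"); cv2.imwrite("pics/wrist1.png",cv2.convertScaleAbs(d["img"][:,:,::-1],alpha=1.3)); pickle.dump((s,d),open("wrist1.pkl","wb"))
```

```text
[ 505.29947436 -267.13268839  270.2017651 ] [-0.2   0.27 -0.06 -0.   -1.24  1.3 ]
```

View pics/wrist1.png

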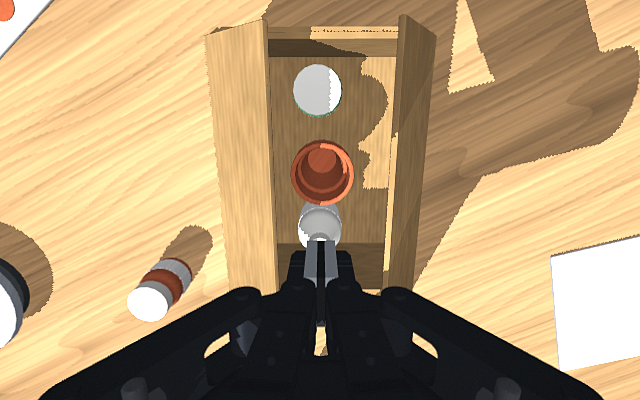

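The wrist view looks along the carton's axis. It shows jar (317,90), pot rim (322,173) and bottle (320,228), with the flap edges left (267..277) and right (400..385).

```bash
cat >> h.py <<'E'
def wcam(s,d):
    M=np.eye(4); M[:3,:3]=R.from_quat(s["ee_rot"]).as_matrix(); M[:3,3]=s["position"]; T=M@d["mount"]
    return dict(d,eye=T[:3,3],orientation=R.from_matrix(T[:3,:3]).as_quat())
E
python3 - <<'E'
from h import *
w=wcam(*pickle.load(open("wrist1.pkl","rb")))
for n,uv,z in (("pot",(323,173),105),("jar",(317,90),85),("paint",(150,302),75)): print(n,back(w,uv,z).round(1))
# refine flaps/carton from wrist: edges
X=[("ae",-1,(277,296)),("ae",1,(264,17)),("be",1,(401,14)),("ah",1,(207,36)),("bh",1,(436,36))]
S=[(k,s) for k,s,_ in X if not(k=="ae" and s==-1)];U=np.array([u for k,s,u in X if not(k=="ae" and s==-1)])
g=lambda p:(proj(w,model(p,S))-U).ravel()
r=least_squares(g,[510,-269,-.474,.8,1.]); print(r.x.round(3),g(r.x).round(1))
E
```

```text
pot [ 509.8 -271.9  105. ]
jar [ 582.5 -302.6   85. ]
paint [456.3  -4.9  75. ]
[ 5.09382e+02 -2.69814e+02 -4.75000e-01  8.25000e-01  1.00800e+00] [-0.1  0.6  0.   0.1  3.7 -0.9 -3.6 -0.7]
```

drive_tool(deltas=[[[0,0,3],[0,0,0]],[[0,0,3],[0,0,0]],[[0,0,3],[0,0,0]],[[0,0,2.5],[0,0,0]],[[0,-1,0],[0,0,0]],[[0,-1.5,0],[0,0,0]],[[0,-1,0],[0,0,0]],[[0,-1,0],[0,0,0]],[[0,-1,0],[0,0,0]],[[0,0,0],[0,0,0]]])

```text
clock: 3.9
position: [532.8, -215.7, 159.3]
ee_rot: [0.972, -0.234, 0.002, 0.0]
contact_force: [-3.1, -0.6, 10.5]
gripper_width: 0.1
grasp_force: 5.8
```

drive_tool(deltas=[[[0,-1,0],[0,0,0]],[[0,-1,0],[0,0,0]],[[0,-1,0],[0,0,0]],[[0,-1,0],[0,0,0]],[[0,-1,0],[0,0,0]],[[0,0,0],[0,0,0]]])

```text
clock: 4.5
position: [554.3, -170.7, 155.7]
ee_rot: [0.972, -0.234, -0.0, -0.0]
contact_force: [-0.6, 0.2, -0.5]
gripper_width: -0.1
grasp_force: 0.0
```

drive_tool(deltas=[[[0,-1,0],[0,0,0]],[[0,-0.6,0],[0,0,0]],[[0,0,0],[0,0,0]]])

```text
clock: 4.8
position: [561.7, -157.2, 156.0]
ee_rot: [0.972, -0.235, 0.0, -0.0]
contact_force: [0.4, -0.4, 0.3]
gripper_width: -0.4
grasp_force: 0.0
```

Run:
```python
from bench import arm,get_image
import cv2,numpy as np
a=get_image("scene")["img"][150:330,130:290,::-1]; b=get_image("side")["img"][200:400,230:470,::-1]
A=cv2.resize(a,(400,450)); B=cv2.resize(b,(400,333)); m=np.zeros((450,800,3),np.uint8); m[:,:400]=A; m[:333,400:]=B
cv2.imwrite("pics/m2.png",cv2.convertScaleAbs(m,alpha=1.5))
```

```text
(no output)
```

View pics/m2.png

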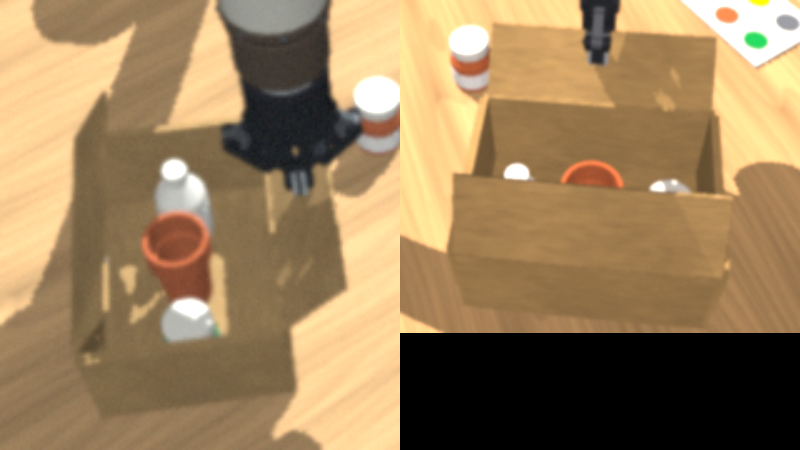

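Flap a is now folded well back: in the side view it leans outward, away from the camera. Next is flap b.

drive_tool(deltas=[[[0,2,0],[0,0,0]],[[0,4,0],[0,0,0]],[[0,4,0],[0,0,0]],[[0,4,0],[0,0,0]],[[0,1,0],[0,0,0]],[[0,1,0],[0,0,0]],[[0,1,0],[0,0,0]],[[0,1,0],[0,0,0]],[[0,1,0],[0,0,0]],[[0,1,0],[0,0,0]]])

```text
clock: 5.9
position: [470.8, -336.5, 161.7]
ee_rot: [0.972, -0.233, 0.002, 0.002]
contact_force: [-4.1, 3.1, 15.5]
gripper_width: -0.4
grasp_force: 6.7
```

drive_tool(deltas=[[[0,1,0],[0,0,0]],[[0,1,0],[0,0,0]],[[0,1,0],[0,0,0]],[[0,1,0],[0,0,0]],[[0,0.6,0],[0,0,0]],[[0,0,0],[0,0,0]],[[0,0,0],[0,0,0]]])

```text
clock: 6.6
position: [448.4, -377.2, 156.0]
ee_rot: [0.972, -0.235, -0.0, 0.0]
contact_force: [0.8, -0.1, -0.1]
gripper_width: -0.3
grasp_force: 0.0
```

drive_tool(deltas=[[[0,0,-4],[0,0,0]],[[0,-3,-4],[0,0,0]],[[0,-3,-4],[0,0,0]],[[0,-4,0],[0,0,0]],[[0,-2.4,0],[0,0,0]],[[0,0,0],[0,0,0]],[[0,0,0],[0,0,0]]], claw=8.5)

```text
clock: 7.3
position: [505.4, -266.2, 276.3]
ee_rot: [0.972, -0.234, -0.0, 0.0]
contact_force: [0.2, 0.5, 0.1]
gripper_width: 84.9
grasp_force: 0.0
```

Run:
```python
from bench import arm,get_image
import cv2,pickle
s=arm.read_state(); print(s["position"],s["gripper_width"])
d=get_image("wrist"); cv2.imwrite("pics/wrist2.png",cv2.convertScaleAbs(d["img"][:,:,::-1],alpha=1.3)); pickle.dump((s,d),open("wrist2.pkl","wb"))
```

```text
[ 505.43143399 -266.16767433  276.27663221] 84.9317535229728
```

View pics/wrist2.png

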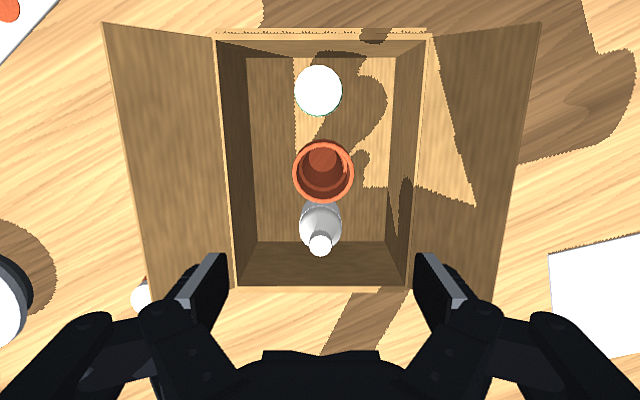

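Both flaps are folded back and the way is clear. The pot rim is at about (323,172), the jar at (318,90) and the bottle cap at (320,245).

Run:
```python
from h import *
s,d=pickle.load(open("wrist2.pkl","rb")); w=wcam(s,d)
im=d["img"].astype(int); m=((im[:,:,0]>1.5*im[:,:,2])&(im[:,:,0]>1.6*im[:,:,1])).astype(np.uint8); m[:130]=0;m[215:]=0;m[:,:280]=0;m[:,370:]=0
c=max(cv2.findContours(m,0,1)[0],key=cv2.contourArea); e=cv2.fitEllipse(cv2.convexHull(c)); print(e)
t=np.linspace(0,6.28,40); H=cv2.convexHull(c)[:,0]
for n,uv,z in (("pot",e[0],105),("jar",(318,90),85),("bottle",(320,245),113)):
    P=back(w,uv,z); print(n,P.round(1),"in tool",R.from_quat(s["ee_rot"]).inv().apply(P-s["position"]).round(1))
C=proj(w,[back(w,e[0],105)+[32*np.cos(q),32*np.sin(q),0] for q in t]); print(C.min(0),C.max(0),H.min(0),H.max(0))
for f in (np.linspace(1.8,2.6,5)): print(f,proj(w,model([509.5,-269.5,-.475,f,f],[("ae",1),("be",1)])).round(0).tolist())
```

```text
((322.7171936035156, 171.06857299804688), (62.22571563720703, 64.05872344970703), 2.281494140625)
pot [ 510.8 -271.2  105. ] in tool [  7.1   2.  171.3]
jar [ 582.5 -302.7   85. ] in tool [ 85.3  -2.7 191.2]
bottle [ 442.6 -233.2  113. ] in tool [-70.9  -0.8 163.3]
[291.09849303 139.06540836] [354.28943276 201.18396224] [292 139] [354 202]
1.8 [[144.0, 11.0], [502.0, 12.0]]
2.0 [[124.0, 13.0], [522.0, 14.0]]
2.2 [[110.0, 17.0], [535.0, 17.0]]
2.4000000000000004 [[102.0, 20.0], [543.0, 21.0]]
2.6 [[101.0, 25.0], [544.0, 25.0]]
```

drive_tool(deltas=[[[0.7,0.2,2],[0,0,0]],[[0,0,3],[0,0,0]],[[0,0,3],[0,0,0]],[[0,0,3],[0,0,0]],[[0,0,3],[0,0,0]],[[0,0,3],[0,0,0]],[[0,0,2],[0,0,0]],[[0,0,2.1],[0,0,0]],[[0,0,0],[0,0,0]]])

```text
clock: 8.25
position: [507.9, -271.9, 62.1]
ee_rot: [0.972, -0.236, -0.004, -0.0]
contact_force: [-0.2, -0.3, -0.3]
gripper_width: 84.8
grasp_force: 0.0
```

drive_tool(deltas=[[[0,0,0],[0,0,0]],[[0,0,0],[0,0,0]],[[0,0,0],[0,0,0]],[[0,0,0],[0,0,0]],[[0,0,0],[0,0,0]],[[0,0,0],[0,0,0]]], claw=5)

```text
clock: 8.85
position: [512.0, -272.2, 67.0]
ee_rot: [0.972, -0.235, 0.002, 0.0]
contact_force: [0.6, -1.3, 5.8]
gripper_width: 62.3
grasp_force: 65.6
```

drive_tool(deltas=[[[0,0,-1],[0,0,0]],[[0,0,-2],[0,0,0]],[[0,0,-3],[0,0,0]],[[0,0,-3],[0,0,0]],[[0,0,-3],[0,0,0]],[[0,0,-3],[0,0,0]],[[0,0,-3],[0,0,0]],[[0,0,-3],[0,0,0]],[[0,0,-3],[0,0,0]],[[0,0,-2],[0,0,0]],[[0,0,0],[0,0,0]],[[0,0,0],[0,0,0]]])

```text
clock: 10.05
position: [510.0, -270.7, 323.9]
ee_rot: [0.972, -0.235, -0.001, -0.001]
contact_force: [0.3, 1.9, -4.1]
gripper_width: 62.2
grasp_force: 66.1
```

Run:
```python
from bench import arm,get_image
import cv2,pickle
s=arm.read_state(); print(s["position"],s["gripper_width"],s["contact_force"])
d=get_image("side"); cv2.imwrite("pics/side3.png",cv2.convertScaleAbs(d["img"][:,:,::-1],alpha=1.3))
```

```text
[ 509.98612559 -270.69153366  323.87612388] 62.21360647625896 [ 0.26858517  1.85558925 -4.07591289]
```

View pics/side3.png

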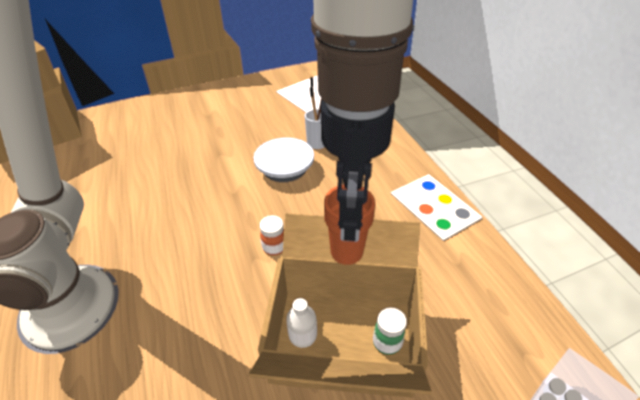

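Pot is held upright; jar at (390,330) and bottle at (302,325) still stand. Carrying it to the turntable.

drive_tool(deltas=[[[-0.7,-1.8,0],[0,0,0]],[[-1.4,-3.6,0],[0,0,0]],[[-1.5,-3.9,0],[0,0,0]],[[-1.5,-3.9,0],[0,0,0]],[[-1.5,-3.9,0],[0,0,0]],[[-1.5,-3.9,0],[0,0,0]],[[-1.5,-3.9,0],[0,0,0]],[[-1.5,-3.9,0],[0,0,0]],[[-1.5,-3.9,0],[0,0,0]],[[-1.5,-3.9,0],[0,0,0]],[[-1.4,-3.6,0],[0,0,0]],[[-1,-2.5,0],[0,0,0]]])

```text
clock: 11.3
position: [558.2, 186.0, 322.4]
ee_rot: [0.972, -0.234, -0.002, 0.001]
contact_force: [-0.1, 0.5, -3.3]
gripper_width: 61.9
grasp_force: 66.3
```

Run:
```python
from h import *
im=sd["img"].astype(int); m=((im[:,:,2]>im[:,:,0]+5)&(im[:,:,2]>110)).astype(np.uint8); m[:, :245]=0;m[:,318:]=0;m[:130]=0;m[190:]=0
c=max(cv2.findContours(m,0,1)[0],key=cv2.contourArea); e=cv2.fitEllipse(cv2.convexHull(c)); print(e,c[:,0].min(0),c[:,0].max(0)); 
t=np.linspace(0,6.28,40)
for w in (back(sd,e[0],45),np.array([565,254.4,45])):
  C=proj(sd,[w+[80*np.cos(q),80*np.sin(q),0] for q in t]); print(w,C.min(0),C.max(0))
```

```text
((263.3455810546875, 160.2540283203125), (10.776983261108398, 18.8833065032959), 128.0144500732422) [256 153] [272 167]
[503.01124329 251.63739378  45.        ] [232.67387069 142.23727429] [293.98546226 180.35112312]
[565.  254.4  45. ] [255.44346582 136.69827387] [315.90665003 173.59850712]
```

drive_tool(deltas=[[[-0.8,-2,0],[0,0,0]],[[-1,-2.5,0],[0,0,0]],[[-0.7,-1.65,0],[0,0,0]],[[0,0,2],[0,0,0]],[[0,0,3],[0,0,0]],[[0,0,3],[0,0,0]],[[0,0,3],[0,0,0]],[[0,0,3],[0,0,0]],[[0,0,3],[0,0,0]],[[0,0,2],[0,0,0]],[[0,0,0.5],[0,0,0]],[[0,0,0],[0,0,0]]])

```text
clock: 12.5
position: [564.8, 249.3, 129.4]
ee_rot: [0.972, -0.235, -0.001, 0.001]
contact_force: [-0.1, 0.3, -2.3]
gripper_width: 61.9
grasp_force: 66.4
```

Run:
```python
from bench import arm,get_image
import cv2,numpy as np,pickle
s=arm.read_state(); print(s["position"],s["contact_force"])
D=get_image("scene"),get_image("side"); pickle.dump((s,)+D,open("w4.pkl","wb"))
a=D[0]["img"][110:230,320:470,::-1]; b=D[1]["img"][70:200,230:380,::-1]
A=cv2.resize(a,(400,320),interpolation=2); B=cv2.resize(b,(400,347),interpolation=2); m=np.zeros((350,800,3),np.uint8); m[:320,:400]=A; m[:347,400:]=B
cv2.imwrite("pics/m4.png",cv2.convertScaleAbs(m,alpha=1.2))
```

```text
[564.82548962 249.2794824  129.42335371] [-0.08267956  0.31555294 -2.27361031]
```

View pics/m4.png

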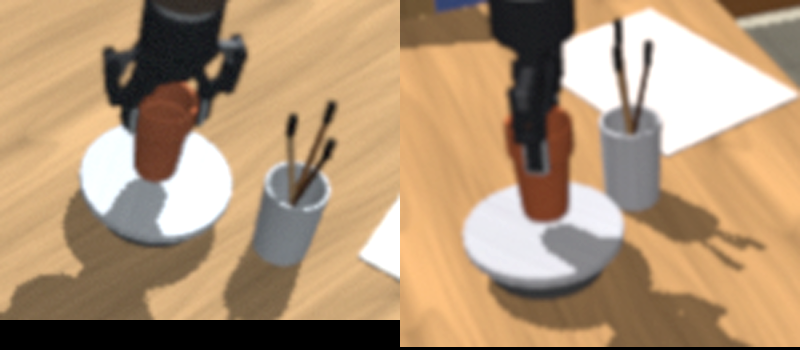

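The pot hangs over the middle of the disc, clear of the tin. Lowering gently.

drive_tool(deltas=[[[0,-0.2,0.5],[0,0,0]],[[0,0,0.5],[0,0,0]],[[0,0,0.4],[0,0,0]],[[0,0,0.2],[0,0,0]],[[0,0,0.2],[0,0,0]],[[0,0,0.2],[0,0,0]],[[0,0,0.1],[0,0,0]],[[0,0,0],[0,0,0]],[[0,0,0],[0,0,0]]])

```text
clock: 13.5
position: [566.0, 251.7, 109.4]
ee_rot: [0.972, -0.235, 0.0, -0.0]
contact_force: [-0.3, 0.2, -3.1]
gripper_width: 62.0
grasp_force: 66.4
```

drive_tool(deltas=[[[0,0,0.1],[0,0,0]],[[0,0,0.1],[0,0,0]],[[0,0,0.1],[0,0,0]],[[0,0,0],[0,0,0]]])

```text
clock: 13.9
position: [566.2, 251.6, 107.1]
ee_rot: [0.972, -0.235, 0.0, -0.0]
contact_force: [-1.2, -0.8, 1.9]
gripper_width: 61.8
grasp_force: 66.6
```

drive_tool(deltas=[[[0,0,0.05],[0,0,0]],[[0,0,0],[0,0,0]],[[0,0,0],[0,0,0]]])

```text
clock: 14.2
position: [566.3, 251.6, 107.1]
ee_rot: [0.972, -0.235, 0.001, -0.0]
contact_force: [-2.3, -1.1, 5.7]
gripper_width: 62.1
grasp_force: 66.8
```

drive_tool(deltas=[[[0,0,0],[0,0,0]],[[0,0,0],[0,0,0]],[[0,0,0],[0,0,0]],[[0,0,0],[0,0,0]],[[0,0,0],[0,0,0]]], claw=8.5)

```text
clock: 14.7
position: [566.0, 251.6, 105.6]
ee_rot: [0.972, -0.235, -0.0, 0.0]
contact_force: [-0.3, 0.5, 0.0]
gripper_width: 85.1
grasp_force: 0.0
```

drive_tool(deltas=[[[0,0,-1],[0,0,0]],[[0,0,-2],[0,0,0]],[[0,0,-2],[0,0,0]],[[0,0,-3],[0,0,0]],[[0,0,-3],[0,0,0]],[[0,0,-3],[0,0,0]],[[0,0,-2],[0,0,0]],[[-4,0,0],[0,0,0]],[[-4,0,0],[0,0,0]],[[-4,0,0],[0,0,0]],[[0,0,0],[0,0,0]],[[0,0,0],[0,0,0]]])

```text
clock: 15.9
position: [458.9, 307.0, 267.0]
ee_rot: [0.972, -0.234, 0.001, -0.001]
contact_force: [-0.6, 0.3, -0.7]
gripper_width: 85.0
grasp_force: 0.0
```

Run:
```python
from bench import arm,get_image
import cv2,numpy as np,pickle
s=arm.read_state(); print(s["position"],s["contact_force"])
D=get_image("scene"),get_image("side")
a=D[0]["img"][110:330,130:470,::-1]; b=D[1]["img"][60:400,230:470,::-1]
A=cv2.resize(a,(476,308),interpolation=2); B=cv2.resize(b,(324,459),interpolation=2); m=np.zeros((460,800,3),np.uint8); m[:308,:476]=A; m[:459,476:]=B
cv2.imwrite("pics/m5.png",cv2.convertScaleAbs(m,alpha=1.2))
```

```text
[458.85152445 306.96545572 267.04726167] [-0.57214424  0.27597227 -0.68199198]
```

View pics/m5.png

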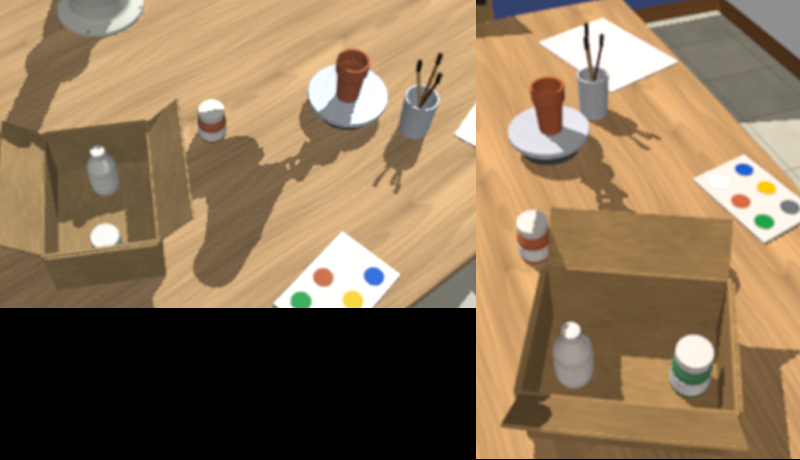

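The pot stands upright in the middle of the turntable (350,75 in the crop). Both flaps are folded back, the jar and bottle are standing, and the tin and paint jar haven't moved. Handing in.

```bash
python3 -c "
from bench import arm
print(arm.job_done())"
```

```text
the job is handed in; nothing more can be done
None
```

I handed the job in after about 16 s of the 67 s allowed: both flaps are folded back to about 2.4 rad, the pot stands upright in the middle of the turntable, and the last pictures show the jar, bottle, brush tin and paint jar undisturbed; hand-in returned no verdict.

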